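# Seat the orange key cap and book the console off

## Robot

A 6-joint arm with a two-finger parallel gripper is mounted at the origin on the work surface. World frame = base frame: x ahead of the robot, y to its left, z up, the work surface at z = 0. Lengths are in m, angles in rad, forces in N, time in s.
With the tool pointing down it reaches from about 0.4 to 0.825 m from the base axis. Payload 7 kg.
Tool frame: the origin (TCP) lies midway between the tips of the shut fingers; the grasp point (between the pads) lies arm.hold_point_z behind it (arm.hold_point_z is the distance from the TCP to the grasp point, in m); z points along the fingers, y is the line along which they close (so a half turn about z gives the same grasp; the last joint's range is limited). The gripper opens to 88 mm and grips with 3 to 60 N. Pads are 19 mm wide; open, the fingers measure 130 mm over their backs; the gripper's body (78 mm by 193 mm) begins 47 mm behind the grasp point.
Start: joints at [-0.82, 0.359, 0.012, 0, -1.224, -0.288], TCP at [0.301, -0.604, 0.193] pointing down, gripper open.
Joint ranges: [-3.07, 3.07], [-1.43, 2.12], [-1.02, 1.25], [-3.03, 1.67], [-3.05, -0], [-3.03, 3.03]. Speed limits (rad/s): [2.39, 2.39, 3.01, 3.14, 3.14, 3.14].

## Interface

Orientations are given as [roll, pitch, yaw] about the fixed x, y, z axes, in that order (R = Rz(yaw) Ry(pitch) Rx(roll)).
In Python, from station import arm gives the robot as it stands.
- The arm moves only by the shell command python3 -m crank 'ROWS' [OPENING] [FORCE]. ROWS is JSON, a list that holds one entry, the list of rows, each a list of 4 numbers: the shift along the tool's x, y, z in units of 25 mm (1.0 is 25 mm), then the turn about the tool's z in units of 5 degrees (1.0 is 5 degrees). A call has 1 to 12 rows; each row is the pose to reach, as a shift and turn from the pose commanded when the call began, along the tool's axes at that moment; what a row does not reach only later rows make up. A row lasts 1/8 s, in which the tool goes at most 62.5 mm and 10.7 degrees, less where a joint would pass 70% of its speed; a pose out of reach is approached as far as the arm can. A call with a gripper value outside its range is refused whole. OPENING is the closure, from 0 (fully open) to 1 (shut), set as the call begins (- or left out, the last holds). The fingers move at their own pace and stop on an object; FORCE is the grip in N (left out, the last holds). Time passes only in rows, so rows that repeat a pose let the fingers close. It gives the time, the measured TCP pose, the force, the opening and the grip force at its end, in the units of the state.
- arm.get_state(): the state, without advancing time (a new reading comes with each control period).
- arm.grab_frame(name): name is "side" or "top" or "wrist"; returns (picture, depth): 420x560x3 uint8, red, green, blue; 420x560 float32, m along the optical axis (not along the pixel's ray), 0 where there is no reading.
- arm.get_calibration(name): a dict with "mtx" (3x3 intrinsics, pixels), "R" (3x3) and "t" (3): a world point X has camera coordinates R X + t; the wrist camera has in their place "mount" (4x4, takes a point from camera to tool coordinates, whose origin is the TCP and whose axes are the flange's). Camera axes: x right, y down, z forward; pixel columns grow to the right and rows downward; lengths in m; the calibration is good to about 2 mm. The wrist camera is an equidistant fisheye: a pixel r from the principal point sees the ray r / f radians off the axis. A picture is of the moment at which its call begins: read the wrist's pose just before it. get_calibration takes no time and is no camera call.
- arm.job_done(): hands the job in; it is judged then, once.
Trained networks look in the newest picture that a camera, given by its name, has taken for a name from the list of things; names that differ only in an ending like _2 or _b are one class to them, and where a whole thing is asked for, a point or a joint stands for the part that bears it (a point fixed in the world has none). Each returns a list of dicts, best first, with "score" (0 to 1); they miss things now and then, are a little off and sometimes report something else, mostly with a low value. They report only what shows in the picture. A call takes as long as a camera call.
- arm.recognise(thing, camera): "extent" ([left, top, width, height] in pixels, round what is visible of it).
- arm.trace(thing, camera): "mask" (420x560 bool, what is visible of it) and "extent" ([left, top, width, height] in pixels, round what is visible of it).
The state is a dict: "t": time; "q": joint angles; "qd": joint speeds; "joint_efforts": joint torques, N m; "eef_pos": TCP position; "ee_rot": TCP orientation; "force": force on the tool from outside, world axes, zero at the start; "moment": the same for the moment, N m; "width": finger opening in m; "gripper_force": force on a finger pad.
Only numpy, scipy, OpenCV 4.12 (cv2) and the standard library are available. Lean on these libraries where they do the work, as an engineer would, in place of code of your own. Each camera call takes 0.05 s, during which the arm holds its last target. There are 200 camera calls.

## Task

On the opened paging console, the orange key cap is standing proud: press it gently with the fingertips until it is fully home, level with the grey keys, then press and release the green button on the grey job terminal to book the job off. Leave every other key and the red button unpressed, above all the blue cap, which must stay standing proud because its contact is still to be cleaned. Pick nothing up, pull no cap out, and do not disturb the loose parts, tray and tools lying about.

Things in the scene. Friction and masses are not known exactly. Their poses are not given: they have to be found in the camera images.
- key_orange (a joint): how far the orange key cap is pressed in, m; it starts at 0.006 to 0.010 and is fully home against a hard stop at 0.016. A push fit: it moves at about 4 N of push and stays where it is left; pulled up it comes out towards 0
- key_orange_top (a point): centre of the top face of the orange key cap, a 28 x 28 mm rounded square; starts 11 to 15 mm above the console's deck, fully home 5 mm above it. z up; x and y along the console's. The six caps stand in two rows of three (rows 56 mm apart along the console's x, columns 52 mm apart along its y), any colour in any place
- key_blue (a joint): the same for the blue key cap, which also stands proud (0.006 to 0.010) and must be left as it is
- key_blue_top (a point): centre of the top face of the blue key cap, 28 x 28 mm, 11 to 15 mm above the deck
- key_grey0_top (a point): centre of the top face of a grey key cap, 28 x 28 mm, 5 mm above the deck; a light spring key (4.5 N takes it 5 mm down)
- key_grey1_top (a point): centre of the top face of a grey key cap, 28 x 28 mm, 5 mm above the deck; a light spring key (4.5 N takes it 5 mm down)
- key_grey2_top (a point): centre of the top face of a grey key cap, 28 x 28 mm, 5 mm above the deck; a light spring key (4.5 N takes it 5 mm down)
- key_grey3_top (a point): centre of the top face of a grey key cap, 28 x 28 mm, 5 mm above the deck; a light spring key (4.5 N takes it 5 mm down)
- console: black console base, fixed to the bench, 200 mm (its x) x 320 mm (its y); origin at the centre of its underside. Its deck with the keys is 40 mm high and covers y from -160 to +25 mm; beyond that is an open bay, floor 20 mm high, walls to 48 mm
- green (a joint): how far the green button is pressed, m: 0 released, 0.006 fully down (4 N); it springs back
- green_top (a point): centre of the top of the green button, 28 mm across, on the terminal (34 mm to its +y side); it is pressed straight down
- red (a joint): how far the red button is pressed, m: 0 released, 0.006 fully down (4 N)
- red_top (a point): centre of the top of the red button, 28 mm across, 68 mm from the green one
- terminal: grey job terminal, fixed to the bench, 120 mm (its x) x 130 mm (its y) x 35 mm high, with a dark display; origin at the centre of its underside. It stands left or right of the console
- tray: blue open parts tray, fixed, 130 x 130 mm, 30 mm high; origin at the centre of its underside; on the other side of the console from the terminal
- speaker: loose loudspeaker lying face down in the console's bay, 88 mm across, 30 mm high; origin at the centre of its underside
- spare_white: loose white spare cap 28 x 28 x 16 mm in the tray; origin at the centre of its underside
- spare_grey: loose grey spare cap 28 x 28 x 16 mm in the tray; origin at the centre of its underside
- screwdriver: yellow-handled screwdriver lying behind the console; its length is along its own x
- screw_cup: small aluminium bowl, 60 mm across, 35 mm high; origin at the centre of its underside
- board: loose green circuit board 70 x 100 mm, 16 mm high over its parts, behind the console; origin at the centre of its underside
- spool: wooden-coloured wire spool standing upright, 52 mm across, 35 mm high; origin at the centre of its underside

How it is judged:
On the way, in this order (a step that is already met when the one before it is completed fails the run):
1. the orange key cap is pressed home (value of joint key_orange above 0.014 m), for 0.2 s.
2. the green button is pressed (value of joint green above 0.003 m).
3. the green button is released (value of joint green below 0.001 m), for 0.2 s.
At the end, for the whole second after the job is handed in: The orange cap is within 2 mm of fully home, the green button has been pressed (half its travel or more) after that and is released, the blue and grey caps are within 2 mm of where they were, the red button is up and the loose parts lie at rest (value of joint key_orange above 0.014 m and value of joint each of green, red below 0.001 m and distance of each of key_blue_top, key_grey0_top, key_grey1_top, key_grey2_top, key_grey3_top from where it was at the start of the episode below 0.002 m and linear speed of each of speaker, spare_white, spare_grey, screwdriver, screw_cup, board, spool below 0.02 m/s); the robot touches nothing.
It fails at once if the blue cap, a grey key or the red button is moved by more than 2 mm (distance of any of key_blue_top, key_grey0_top, key_grey1_top, key_grey2_top, key_grey3_top from where it was at the start of the episode above 0.002 m or value of joint red above 0.002 m).
It fails at once if the green button is pressed before the orange cap is home (value of joint green above 0.002 m and value of joint key_orange below 0.014 m).
It fails at once if the orange cap is pulled out (more than 2 mm above the highest start) (value of joint key_orange below 0.004 m).
It fails at once if the console, the terminal or a key is pushed with more than 40 N (contact force between any of the fingers, the arm and console above 40 N or contact force between any of the fingers, the arm and terminal above 40 N or contact force between any of the fingers, the arm and key_orange above 40 N).
It fails at once if a loose part or tool is lifted or moved by more than 15 mm (distance of any of speaker, spare_white, spare_grey, screwdriver, screw_cup, board, spool from where it was at the start of the episode above 0.015 m).
It also fails if it takes over 40 s, if anything falls off the work surface, if the arm or the gripper's body presses on something with over 40 N, if the wrist force passes 120 N, or if a joint passes its speed limit or range.

## Working session

There is one attempt and no reset: what is moved stays moved. The work goes in short steps, Python scripts to look and compute and a shell command to move; the robot and the scene stay as the last step left them, time stands still between calls to the robot, and variables do not carry over. Pictures are saved under pics/ and viewed, at most 10 in all, crops included, and the job is handed in when it is done.

```bash
mkdir -p pics; cat > h.py <<'E'
import numpy as np, cv2
from station import arm
def world(name,mask,depth):
    c=arm.get_calibration(name); v,u=np.nonzero(mask&(depth>0)); z=depth[v,u]
    K=np.array(c["mtx"]); P=np.c_[(u-K[0,2])/K[0,0]*z,(v-K[1,2])/K[1,1]*z,z]
    return (P-np.array(c["t"]))@np.array(c["R"])
E
python3 - <<'E'
from h import *
s=arm.get_state(); print(s["t"],s["eef_pos"],s["ee_rot"],s["force"],s["width"])
im,d=arm.grab_frame("top"); cv2.imwrite("pics/top.png",im[:,:,::-1])
for n in ["key_orange_top","key_blue_top","key_grey0_top","green_top","red_top","console","terminal","spool","screw_cup"]:
    for r in arm.trace(n,"top")[:5]:
        P=world("top",r["mask"],d)
        if len(P)<5: continue
        hi=P[P[:,2]>np.percentile(P[:,2],90)-.004]
        print(n,round(r["score"],2),r["extent"],hi.mean(0).round(4),((hi.max(0)+hi.min(0))/2).round(4),np.median(hi[:,2]).round(4))
im,d=arm.grab_frame("side"); cv2.imwrite("pics/side.png",im[:,:,::-1])
E
```

```text
0.0 [ 0.30108098 -0.60350164  0.19169727] [ 3.13988174e+00 -1.49978921e-04 -2.67888421e+00] [-0.66157588 -0.41851611  0.73197021] 0.08702464005247687
key_orange_top 0.62 [274.0, 210.4, 11.8, 8.1] [0.4997 0.0227 0.0549] [0.5005 0.0217 0.0566] 0.0546
key_orange_top 0.53 [181.2, 279.1, 24.4, 25.1] [0.3108 0.237  0.0343] [0.3103 0.234  0.0358] 0.0342
green_top 0.19 [316.2, 189.5, 11.7, 12.2] [ 0.55   -0.0839  0.0452] [ 0.5498 -0.0847  0.0463] 0.045
red_top 0.59 [442.8, 210.0, 11.0, 11.7] [ 0.4985 -0.3862  0.0568] [ 0.4982 -0.386   0.058 ] 0.0566
console 0.73 [206.5, 159.3, 139.4, 86.9] [ 0.5269 -0.011   0.0415] [0.5281 0.0327 0.0469] 0.0408
terminal 0.93 [396.6, 184.0, 66.6, 53.9] [ 0.4913 -0.3521  0.051 ] [ 0.4922 -0.353   0.0527] 0.0492
screw_cup 0.84 [180.4, 280.3, 26.5, 23.0] [0.3103 0.236  0.0343] [0.3103 0.2327 0.0359] 0.0342
```

View pics/top.png

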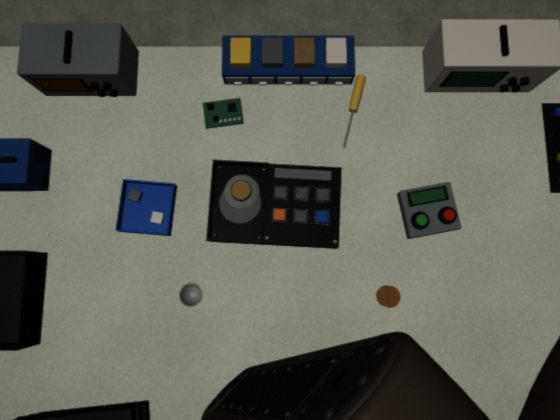

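The top view shows orange at about (279,215), blue at (322,216), grey keys between and above them, the terminal on the right with green at (421,220) and red at (449,214). The green_top detection was wrong, and orange's second was the bowl. I'll refine by colour.

```bash
python3 - <<'E'
from h import *
im,d=arm.grab_frame("top"); hsv=cv2.cvtColor(im,cv2.COLOR_RGB2HSV); print(arm.hold_point_z)
s=arm.get_state(); print(s["eef_pos"],s["ee_rot"])
B={"orange":(279,215),"blue":(322,216),"green":(421,220),"red":(449,214)}
for n,(u,v) in B.items():
    m=np.zeros(d.shape,bool); m[v-11:v+12,u-11:u+12]=1
    h=hsv[v,u].astype(int); H=hsv.astype(int); dh=np.abs((H[...,0]-h[0]+90)%180-90)
    m&=(dh<10)&(H[...,1]>h[1]*.6)&(H[...,2]>h[2]*.5)
    P=world("top",m,d); zm=np.percentile(P[:,2],70); T=P[abs(P[:,2]-zm)<.006]
    print(n,h,m.sum(),len(T),T.mean(0).round(4),np.ptp(T,axis=0).round(4))
for u,v in [(301,238),(301,204),(310,228),(405,232)]:
    m=np.zeros(d.shape,bool); m[v-1:v+2,u-1:u+2]=1; print(u,v,np.median(world("top",m,d),axis=0).round(4))
cv2.imwrite("pics/crop.png",cv2.resize(im[155:250,200:480,::-1],None,fx=2.8,fy=2.8,interpolation=cv2.INTER_CUBIC))
E
```

```text
0.0188
[ 0.30132362 -0.60395934  0.19266082] [ 3.14157082e+00  2.23120769e-05 -2.67881445e+00]
orange [ 11 198 143] 131 123 [0.4995 0.023  0.0543] [0.027  0.0242 0.0107]
blue [111 201  95] 140 129 [ 0.4939 -0.0812  0.0538] [0.0272 0.0271 0.0083]
green [ 65 167  81] 100 95 [ 0.4853 -0.3192  0.0563] [0.0249 0.0257 0.0093]
red [  1 218 104] 106 102 [ 0.4978 -0.3858  0.056 ] [0.0249 0.0272 0.0098]
301 238 [ 0.4425 -0.0301  0.0406]
301 204 [ 0.5256 -0.0308  0.0392]
310 228 [ 0.4669 -0.0523  0.0399]
405 232 [ 0.4603 -0.2932  0.0017]
```

View pics/crop.png

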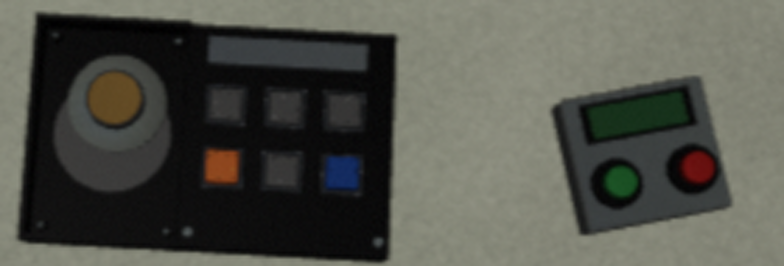

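View pics/side.png

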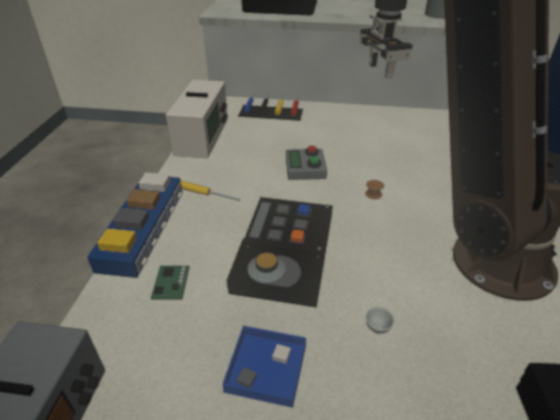

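Spacings check out (orange–blue 104 mm, green–red 68 mm, heights plausible). I'll move above orange with the fingers shut.

```bash
python3 -m crank '[[[-1.5,1.6,0,0.5],[-3.3,3.4,0,1],[-5.1,5.3,0,1.5],[-6.9,7.1,0,2],[-8.7,9,0,2.5],[-10.5,10.9,0,3],[-12.3,12.7,0,3.5],[-14.1,14.6,0,4],[-15.9,16.4,0.5,4.5],[-17.5,18.1,1,5.2],[-18.3,18.9,1.5,5.9],[-18.3,18.9,1.5,5.9]]]' 1 20
python3 -m crank '[[[0,0,0,0],[0,0,0,0],[0,0,0,0]]]'
python3 - <<'E'
from h import *
s=arm.get_state(); im,d=arm.grab_frame("wrist"); cv2.imwrite("pics/w1.png",im[:,:,::-1])
print(s["t"],s["eef_pos"],s["ee_rot"],s["force"],s["width"],s["q"])
E
```

```text
t: 2.1
eef_pos: [0.4998, 0.0254, 0.154]
ee_rot: [-3.141, -0.002, 3.092]
force: [0.7, 0.7, -0.8]
width: 0.0006
gripper_force: 0.0
t: 2.48
eef_pos: [0.4998, 0.0223, 0.1556]
ee_rot: [3.141, 0.001, 3.088]
force: [-0.0, 0.1, -0.1]
width: 0.0005
gripper_force: 0.0
2.475 [0.49979693 0.02228546 0.1556366 ] [3.14120480e+00 8.08888949e-04 3.08833772e+00] [-0.02961175  0.05315209 -0.05614617] 0.0005215437300102264 [ 4.38042529e-01  9.84257744e-02 -4.20492953e-01  4.56600648e-05
 -1.05098141e+00 -2.06211630e+00]
```

View pics/w1.png

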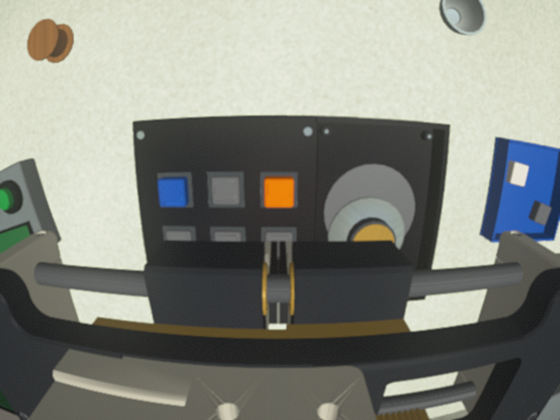

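The wrist view shows orange at (279,191), the blue cap at (173,191), and the shut, narrow fingertips near (278,240). I'll measure orange and the speaker's height from here.

```bash
python3 - <<'E'
from h import *
from scipy.spatial.transform import Rotation as Ro
s=arm.get_state(); im,d=arm.grab_frame("wrist"); c=arm.get_calibration("wrist"); K=np.array(c["mtx"]); M=np.array(c["mount"])
def wp(m):
    v,u=np.nonzero(m&(d>0)); z=d[v,u]; x=(u-K[0,2])/K[0,0]; y=(v-K[1,2])/K[1,1]; r=np.hypot(x,y)
    k=np.tan(r)/r; P=np.c_[x*k*z,y*k*z,z]@M[:3,:3].T+M[:3,3]
    return P@Ro.from_euler("xyz",s["ee_rot"]).as_matrix().T+s["eef_pos"]
H=cv2.cvtColor(im,cv2.COLOR_RGB2HSV).astype(int)
m=np.zeros(d.shape,bool); m[170:212,258:300]=1; m&=(abs(H[...,0]-14)<8)&(H[...,1]>150)&(H[...,2]>190)
P=wp(m); P=P[abs(P[:,2]-np.median(P[:,2]))<.003]; print(P.mean(0),np.ptp(P,axis=0),len(P),((P.max(0)+P.min(0))/2))
for u,v in [(372,232),(225,190),(280,220),(345,200)]:
    m=np.zeros(d.shape,bool); m[v-1:v+2,u-1:u+2]=1; print(u,v,np.median(wp(m),axis=0).round(4))
E
```

```text
[0.49856564 0.0231808  0.05422639] [0.02741201 0.02714029 0.00422963] 777 [0.4987566  0.0234076  0.05431617]
372 232 [0.5454 0.115  0.0492]
225 190 [ 0.4952 -0.0281  0.0447]
280 220 [0.5304 0.023  0.0396]
345 200 [0.5188 0.0926 0.0198]
```

```bash
python3 -m crank '[[[0,0.04,1,0],[0.04,0.04,2,0],[0.04,0.04,3,0],[0.04,0.04,3.5,0],[0.04,0.04,3.8,0],[0.04,0.04,3.8,0],[0.04,0.04,3.8,0]]]'
```

```text
t: 3.45
eef_pos: [0.4994, 0.0243, 0.0609]
ee_rot: [3.141, 0.001, 3.09]
force: [0.4, -0.2, 0.3]
width: 0.0004
gripper_force: 0.0
```

```bash
python3 -m crank '[[[0,0,0.1,0],[0,0,0.2,0],[0,0,0.25,0],[0,0,0.3,0],[0,0,0.35,0],[0,0,0.4,0],[0,0,0.45,0],[0,0,0.5,0],[0,0,0.54,0],[0,0,0.54,0],[0,0,0.54,0]]]'
```

```text
t: 4.82
eef_pos: [0.4988, 0.0241, 0.0467]
ee_rot: [3.142, 0.0, 3.089]
force: [-0.3, -0.1, -0.3]
width: 0.0004
gripper_force: 0.0
```

```bash
python3 -m crank '[[[0,0,0.04,0],[0,0,0.08,0],[0,0,0.08,0]]]'; python3 -m crank '[[[0,0,0.03,0],[0,0,0.06,0],[0,0,0.06,0]]]'
```

```text
t: 5.2
eef_pos: [0.4987, 0.0241, 0.0446]
ee_rot: [-3.142, -0.0, 3.09]
force: [0.1, -0.0, -0.3]
width: 0.0006
gripper_force: 0.0
t: 5.58
eef_pos: [0.4987, 0.0241, 0.0431]
ee_rot: [-3.142, -0.0, 3.09]
force: [-0.2, -0.1, 0.1]
width: 0.0004
gripper_force: 0.0
```

```bash
python3 - <<'E'
from h import *
im,d=arm.grab_frame("wrist"); cv2.imwrite("pics/w2.png",im[:,:,::-1])
print(arm.get_state()["force"],arm.get_state()["eef_pos"])
E
```

```text
[-0.06047139  0.24775036 -0.01265551] [0.49876236 0.02410225 0.04311965]
```

View pics/w2.png

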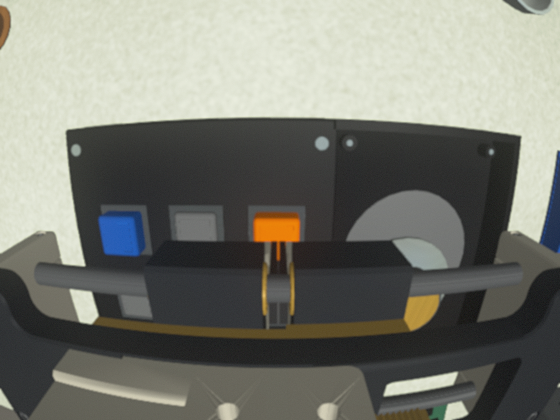

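The fingertips are over the orange cap (278,230), clear of its neighbours. The force is still near 0, so I'll carry on in 1 mm steps.

```bash
python3 -m crank '[[[0,0,0.04,0]]]'; python3 -m crank '[[[0,0,0.04,0]]]';  python3 - <<'E'
from h import *
from scipy.spatial.transform import Rotation as Ro
s=arm.get_state(); im,d=arm.grab_frame("wrist"); c=arm.get_calibration("wrist"); K=np.array(c["mtx"]); M=np.array(c["mount"])
print(s["force"],s["eef_pos"])
for n,u,v in [("or",262,228),("or",292,228),("grey",195,226),("blue",120,235),("deck",235,185)]:
    U,V=np.meshgrid(range(u-2,u+3),range(v-2,v+3)); z=d[V,U].ravel(); x=(U.ravel()-K[0,2])/K[0,0]; y=(V.ravel()-K[1,2])/K[1,1]; r=np.hypot(x,y)
    k=np.tan(r)/r; P=np.c_[x*k*z,y*k*z,z]@M[:3,:3].T+M[:3,3]
    P=P@Ro.from_euler("xyz",s["ee_rot"]).as_matrix().T+s["eef_pos"]; print(n,np.median(P,axis=0).round(4))
E
```

```text
t: 5.75
eef_pos: [0.4989, 0.0241, 0.0422]
ee_rot: [3.142, 0.0, 3.09]
force: [0.4, -0.0, 0.5]
width: 0.0005
gripper_force: 0.0
t: 5.88
eef_pos: [0.4988, 0.0241, 0.0411]
ee_rot: [3.142, 0.0, 3.09]
force: [-0.3, 1.2, 0.5]
width: 0.0003
gripper_force: 0.0
[-0.25790981  1.22497701  0.49792387] [0.49883119 0.02412201 0.04110529]
or [0.4899 0.0154 0.0543]
or [0.4911 0.0329 0.0544]
grey [ 0.4904 -0.0273  0.0448]
blue [ 0.4912 -0.0767  0.0544]
deck [ 4.666e-01 -4.000e-04  3.970e-02]
```

```bash
python3 - <<'E'
from h import *
from scipy.spatial.transform import Rotation as Ro
s=arm.get_state(); im,d=arm.grab_frame("wrist"); c=arm.get_calibration("wrist"); K=np.array(c["mtx"]); M=np.array(c["mount"])
print(M.round(3),s["q"])
for u in (268,278,290):
  for v in range(222,331,9):
    z=d[v,u]; x=(u-K[0,2])/K[0,0]; y=(v-K[1,2])/K[1,1]; r=np.hypot(x,y); k=np.tan(r)/r
    p=M[:3,:3]@np.array([x*k*z,y*k*z,z])+M[:3,3]; print(u,v,im[v,u],z.round(3),"tool",p.round(4))
im,d=arm.grab_frame("side"); cv2.imwrite("pics/s2.png",cv2.resize(im[100:320,180:440,::-1],None,fx=2.7,fy=2.7,interpolation=cv2.INTER_CUBIC))
E
```

```text
[[-0.    -0.961 -0.276  0.074]
 [ 1.    -0.     0.     0.   ]
 [-0.    -0.276  0.961 -0.192]
 [ 0.     0.     0.     1.   ]] [ 4.42476112e-01  2.30032048e-01 -5.67173371e-01 -8.31632119e-05
 -7.73852598e-01 -2.06535936e+00]
268 222 [228 120  10] 0.189 tool [ 0.0118 -0.0056 -0.0125]
268 231 [235 128  10] 0.189 tool [ 0.0069 -0.0056 -0.0144]
268 240 [232 124  30] 0.191 tool [ 0.0011 -0.0057 -0.0141]
268 249 [107 103  93] 0.155 tool [ 0.0102 -0.0047 -0.048 ]
268 258 [134 130 117] 0.152 tool [ 0.0076 -0.0046 -0.0525]
268 267 [103  96  79] 0.138 tool [ 0.0096 -0.0042 -0.0658]
268 276 [56 54 50] 0.087 tool [ 0.0308 -0.0026 -0.113 ]
268 285 [87 89 89] 0.084 tool [ 0.03   -0.0025 -0.1165]
268 294 [ 97  98 100] 0.084 tool [ 0.0278 -0.0025 -0.1175]
268 303 [84 79 71] 0.123 tool [ 0.0026 -0.0038 -0.0836]
268 312 [103  98  85] 0.123 tool [-0.001  -0.0038 -0.0847]
268 321 [104 101  90] 0.124 tool [-0.0053 -0.0039 -0.0849]
268 330 [94 78 44] 0.077 tool [ 0.0225 -0.0024 -0.1263]
278 222 [228 121  10] 0.188 tool [ 0.012   0.0002 -0.0133]
278 231 [235 128  10] 0.19 tool [ 0.0065  0.0002 -0.0135]
278 
[... 716 characters left out ...]
5]
290 231 [237 130  10] 0.19 tool [ 0.0064  0.0072 -0.0131]
290 240 [233 125  27] 0.192 tool [ 0.0006  0.0073 -0.0129]
290 249 [105 102  92] 0.155 tool [ 0.0106  0.0059 -0.0488]
290 258 [108 103  93] 0.151 tool [ 0.0077  0.0058 -0.0529]
290 267 [98 81 47] 0.086 tool [ 0.034   0.0033 -0.1138]
290 276 [108  88  47] 0.083 tool [ 0.0331  0.0032 -0.1171]
290 285 [106  90  61] 0.083 tool [ 0.0308  0.0032 -0.118 ]
290 294 [119 101  67] 0.082 tool [ 0.029   0.0032 -0.1195]
290 303 [123 100  48] 0.082 tool [ 0.0266  0.0032 -0.12  ]
290 312 [129 106  53] 0.085 tool [ 0.0224  0.0034 -0.1182]
290 321 [64 62 57] 0.105 tool [ 0.0066  0.0042 -0.101 ]
290 330 [93 78 42] 0.077 tool [ 0.0224  0.0031 -0.1262]
```

View pics/s2.png

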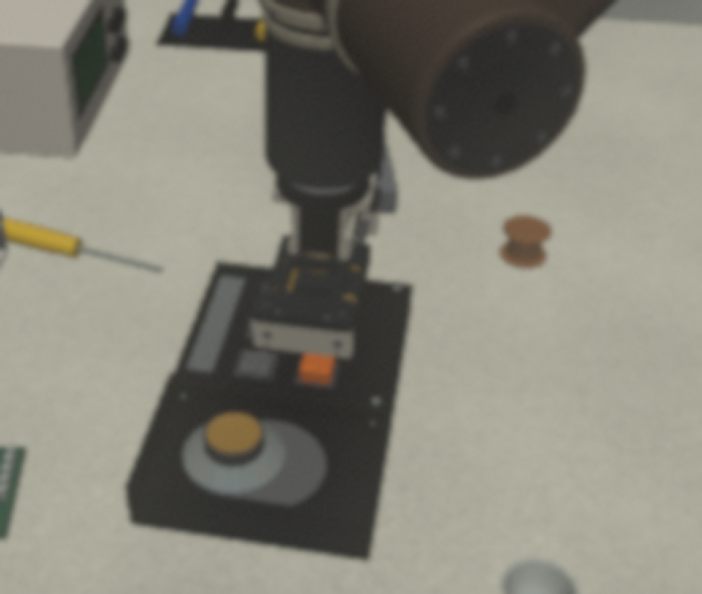

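The orange cap is still at z 0.0543 although the TCP reads 0.041. In the wrist view the finger surfaces end well behind where the TCP should be. I'll check the real tip position against the first side picture.

```bash
python3 - <<'E'
from h import *
from scipy.spatial.transform import Rotation as Ro
c=arm.get_calibration("side"); K=np.array(c["mtx"]);R=np.array(c["R"]);t=np.array(c["t"])
Rt=Ro.from_euler("xyz",[3.1416,0,-2.6788]).as_matrix(); p=np.array([.3012,-.6037,.1922])
for z in (0,-.02,-.045,-.066):
  for y in (-.055,.055):
    q=K@(R@(p+Rt@[0,y,z])+t); print(z,y,(q[:2]/q[2]).round(1))
im=cv2.imread("pics/side.png"); cv2.imwrite("pics/s1c.png",cv2.resize(im[0:110,330:440],None,fx=5,fy=5,interpolation=cv2.INTER_CUBIC))
E
```

```text
0 -0.055 [370.7  75.3]
0 0.055 [387.   87.9]
-0.02 -0.055 [371.5  69.5]
-0.02 0.055 [388.   81.8]
-0.045 -0.055 [372.5  62. ]
-0.045 0.055 [389.3  74. ]
-0.066 -0.055 [373.4  55.6]
-0.066 0.055 [390.4  67.3]
```

View pics/s1c.png

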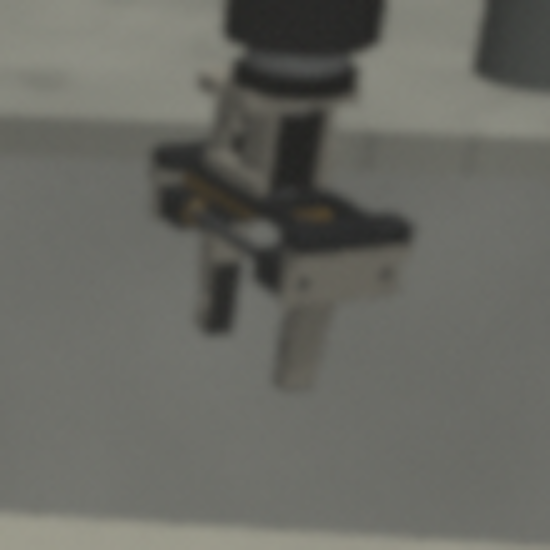

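The real tips sit about 33 mm behind the reported TCP: the side view has them at (389,78) and (373,66), which matches z = −0.033. The lateral position agrees. So I'm still about 20 mm above the cap, and I'll descend watching the force.

```bash
python3 -m crank '[[[0,0,0.15,0],[0,0,0.3,0],[0,0,0.4,0],[0,0,0.45,0],[0,0,0.45,0]]]'; for i in 1 2 3 ; do python3 -m crank '[[[0,0,0.05,0],[0,0,0.1,0]]]' | grep -E "eef_pos|^force"; done
```

```text
t: 6.65
eef_pos: [0.4987, 0.0241, 0.0298]
ee_rot: [-3.141, -0.0, 3.089]
force: [-0.3, 0.6, -0.1]
width: 0.0008
gripper_force: 0.0
eef_pos: [0.4989, 0.0241, 0.0274]
force: [0.6, -0.5, -0.0]
eef_pos: [0.4988, 0.0241, 0.0248]
force: [-0.1, 0.5, -0.1]
eef_pos: [0.4988, 0.0241, 0.0223]
force: [0.0, -1.1, 0.6]
```

```bash
for i in 1 2 3 ; do python3 -m crank '[[[0,0,0.03,0],[0,0,0.06,0]]]' | grep -E "eef_pos|^force"; done
```

```text
eef_pos: [0.4989, 0.0241, 0.021]
force: [-1.6, 0.4, 3.6]
eef_pos: [0.4988, 0.0241, 0.0196]
force: [-2.0, 1.0, 4.0]
eef_pos: [0.4989, 0.0241, 0.0179]
force: [-0.7, -0.4, 3.8]
```

Contact came at a reading of 0.0215 (offset 32.8 mm), and the cap is moving at about 4 N. Home should come near 0.012.

```bash
python3 -m crank '[[[0,0,0.06,0],[0,0,0.12,0],[0,0,0.18,0]]]' | grep -E "eef_pos|^force"; python3 -m crank '[[[0,0,0.03,0],[0,0,0.03,0]]]' | grep -E "eef_pos|^force"; python3 -m crank '[[[0,0,0.03,0],[0,0,0.03,0]]]' | grep -E "eef_pos|^force"
```

```text
eef_pos: [0.4988, 0.0241, 0.0133]
force: [-1.5, -0.2, 4.4]
eef_pos: [0.4988, 0.0241, 0.0125]
force: [-1.0, -0.2, 2.1]
eef_pos: [0.4988, 0.0241, 0.0119]
force: [-0.6, 0.1, 2.0]
```

```bash
python3 -m crank '[[[0,0,0.02,0],[0,0,0.02,0]]]' | grep -E "eef_pos|^force"; python3 -m crank '[[[0,0,0.02,0],[0,0,0.02,0]]]' | grep -E "eef_pos|^force"
```

```text
eef_pos: [0.4988, 0.0242, 0.0114]
force: [-1.9, -0.2, 2.7]
eef_pos: [0.4989, 0.0241, 0.0113]
force: [-2.9, 0.1, 8.4]
```

The force rose to 8.4 N at the hard stop, so the cap is home. I'll raise, check it, and travel to green.

```bash
python3 -m crank '[[[0,0,0,0],[0,0,0,0],[0,0,-0.2,0],[0,0,-0.6,0],[0,0,-1.4,0],[0,0,-2.4,0],[0,0,-3,0],[0,0,-3,0]]]'
python3 - <<'E'
from h import *
from scipy.spatial.transform import Rotation as Ro
s=arm.get_state(); im,d=arm.grab_frame("wrist"); c=arm.get_calibration("wrist"); K=np.array(c["mtx"]); M=np.array(c["mount"])
v,u=np.mgrid[0:420,0:560]; x=(u-K[0,2])/K[0,0]; y=(v-K[1,2])/K[1,1]; r=np.hypot(x,y); k=np.tan(r)/r
P=np.stack([x*k*d,y*k*d,d],-1)@M[:3,:3].T+M[:3,3]; P=P@Ro.from_euler("xyz",s["ee_rot"]).as_matrix().T+s["eef_pos"]
H=cv2.cvtColor(im,cv2.COLOR_RGB2HSV).astype(int)
for n,h in (("orange",14),("blue",111)):
    m=(abs(H[...,0]-h)<8)&(H[...,1]>150)&(H[...,2]>120)&(abs(P[...,0]-.497)<.02)&(P[...,1]<.05)&(P[...,1]>-.12)
    print(n,m.sum(),np.median(P[m],axis=0))
E
```

```text
t: 10.52
eef_pos: [0.4995, 0.0245, 0.0871]
ee_rot: [3.14, 0.002, 3.09]
force: [-0.1, 0.3, -0.3]
width: 0.0004
gripper_force: 0.0
orange 1276 [0.49791484 0.02322509 0.0444039 ]
blue 1074 [ 0.49189613 -0.07940443  0.05391521]
```

Orange is at 0.0444, level with the grey keys, and blue is unmoved at 0.0539. Now to green.

```bash
python3 -m crank '[[[0,-1.2,0,0],[0,-3,0,0],[0,-4.8,0,0],[-0.05,-6.6,0,0],[-0.1,-8.4,0,0],[-0.1,-10.2,0,0],[-0.15,-12,0,0],[-0.18,-13.2,0.3,0],[-0.18,-13.74,0.8,0],[-0.18,-13.74,1,0],[-0.18,-13.74,1,0],[-0.18,-13.74,1,0]]]'
python3 - <<'E'
from h import *
from scipy.spatial.transform import Rotation as Ro
s=arm.get_state(); im,d=arm.grab_frame("wrist"); c=arm.get_calibration("wrist"); K=np.array(c["mtx"]); M=np.array(c["mount"])
cv2.imwrite("pics/w3.png",im[:,:,::-1])
v,u=np.mgrid[0:420,0:560]; x=(u-K[0,2])/K[0,0]; y=(v-K[1,2])/K[1,1]; r=np.hypot(x,y); k=np.tan(r)/r
P=np.stack([x*k*d,y*k*d,d],-1)@M[:3,:3].T+M[:3,3]; P=P@Ro.from_euler("xyz",s["ee_rot"]).as_matrix().T+s["eef_pos"]
H=cv2.cvtColor(im,cv2.COLOR_RGB2HSV).astype(int)
m=(abs(H[...,0]-63)<12)&(H[...,1]>120)&(H[...,2]>60)&(abs(P[...,0]-.485)<.02)&(abs(P[...,1]+.319)<.02)&(P[...,2]>.05)
print(m.sum(),P[m].mean(0),((P[m].max(0)+P[m].min(0))/2),np.ptp(P[m],axis=0))
E
```

```text
t: 12.08
eef_pos: [0.4858, -0.3184, 0.0611]
ee_rot: [-3.142, 0.0, 3.091]
force: [-0.2, 0.0, -0.7]
width: 0.0002
gripper_force: 0.0
1249 [ 0.48198269 -0.31985429  0.0567099 ] [ 0.48426733 -0.32005704  0.07700037] [0.02671359 0.02760466 0.05386928]
```

View pics/w3.png

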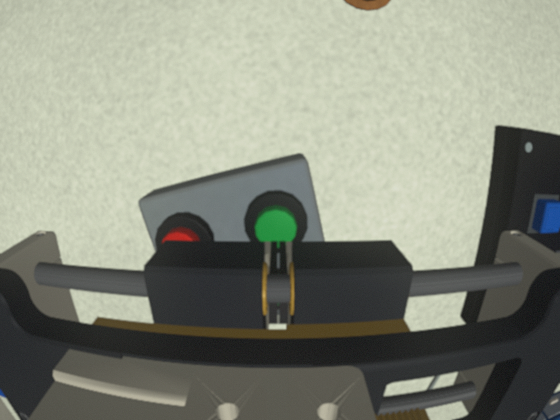

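Green at (277,222) lies under the tips and red is clear at (182,235). Pressing.

```bash
python3 -m crank '[[[0,0,0.5,0],[0,0,1,0],[0,0,1.35,0],[0,0,1.45,0],[0,0,1.52,0],[0,0,1.59,0],[0,0,1.64,0],[0,0,1.68,0],[0,0,1.68,0]]]'
```

```text
t: 13.25
eef_pos: [0.4854, -0.3192, 0.019]
ee_rot: [-3.142, 0.0, 3.09]
force: [-1.8, 0.3, 2.4]
width: 0.0005
gripper_force: 1.5
```

```bash
python3 -m crank '[[[0,0,0.04,0],[0,0,0.06,0],[0,0,0.06,0]]]'
```

```text
t: 13.62
eef_pos: [0.4854, -0.3192, 0.0175]
ee_rot: [-3.141, -0.0, 3.09]
force: [-2.2, -0.7, 4.2]
width: 0.0006
gripper_force: 1.9
```

4.2 N means fully down; release and retreat.

```bash
python3 -m crank '[[[0,0,-0.2,0],[0,0,-0.6,0],[0,0,-1.4,0],[0,0,-2.4,0],[0,0,-3.2,0],[0,0,-3.6,0],[0,0,-3.6,0],[0,0,-3.6,0],[0,0,-3.6,0]]]'
python3 - <<'E'
from h import *
im,d=arm.grab_frame("top"); s=arm.get_state(); print(s["t"],s["force"])
for n,(u,v) in {"orange":(279,215),"blue":(322,216),"grey":(301,216)}.items():
    m=np.zeros(d.shape,bool); m[v-2:v+3,u-2:u+3]=1; print(n,np.median(world("top",m,d),axis=0).round(4))
print(arm.job_done())
E
```

```text
t: 14.75
eef_pos: [0.4849, -0.319, 0.1065]
ee_rot: [3.141, -0.001, 3.089]
force: [0.4, -0.2, -0.2]
width: 0.0004
gripper_force: 0.0
14.8 [ 1.00571219 -1.06897738 -0.30207569]
orange [0.4981 0.023  0.045 ]
blue [ 0.4943 -0.0807  0.0536]
grey [ 0.4953 -0.0303  0.0455]
the job is handed in; nothing more can be done
None
```

The orange cap is fully home, level with the grey keys (both about 45 mm high); the green button was pressed to 4.2 N and released, the blue cap still stands proud, and I handed the job in at 14.8 s, but the hand-in call returned no verdict.

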